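Lock the board fixture with its bayonet pin

TASK

Take the steel locking pin from its sloped rack and start it into the bore of the lock boss tilted, lower edge first, then straighten it, slide it down and let go so that it stands upright in the bore. Then take it again by its red handle, line its two brass ears up with the slots of the boss, push it fully down and give it a quarter turn, so that it is locked with the handle across the slots; let go of it. Leave the two coils and the screwdriver where they lie.

Things in the scene. Friction and masses are not known exactly. Their poses are not given: they have to be found in the camera images.
- pin_mid (a point): Half-way point, on its axis, of the loose locking pin (0.25 kg, varies): round steel shaft 22 mm in diameter, 146 mm overall; this point is 73 mm from the foot. z runs along the pin from foot to handle; y along the handle bar and the two ears. The bare shaft 48 to 128 mm from the foot can be gripped. It starts lying in the rack, handle end 35 degrees up, handle bar level.
- pin_foot (a point): Centre of the pin's foot face, on its axis; axes as pin_mid. The foot has a 3 mm chamfer. The balance point is about 83 mm from the foot.
- pin_handle (a point): Centre of the pin's red cross handle, on the axis 137 mm from the foot; axes as pin_mid. The handle is a bar 70 mm long (y), 14 mm wide (x) and 18 mm tall (z), at the very top of the pin.
- pin: The pin again; origin at the centre of its foot face; axes as pin_mid. Its two brass ears stand out opposite each other along +y and -y, 40 to 48 mm from the foot, 38 mm over both tips, 9 mm wide (x).
- mouth (a point): Centre of the bore's mouth on top of the lock boss, 70 mm above the bench; z up (bore vertical), x along the pair of slots. The round bore is 23.2 mm wide and ends 64 mm below the mouth. With the ears resting across the cap the foot is 40 mm below the mouth; with the ears through the slots, on the floor of the hollow, it is 60 mm below.
- lock_boss: Dark steel square 62 mm wide, 20 mm tall; origin on its axis at its underside, 20 mm below the mouth; x along the slots. Two slots run out of the bore along +x and -x, 12 mm wide, 42 mm over both ends, yellow paint beyond their ends. The cap is 8 mm thick; under it is a hollow 12 mm high where the ears turn freely either way, with no stop.
- fixture: Fixed pale board fixture carrying the boss; deck 280 x 150 mm, 50 mm high; origin on the bore axis at bench height. x points to the far end of the deck (235 mm from the bore; the near edge is 45 mm behind it). The slots are at 45 degrees to x. A green circuit board begins 60 mm from the bore along x; its parts reach 75 mm above the bench.
- rack: Fixed sloped rack, black base 190 x 90 x 8 mm, grey V supports; origin under the base's centre. x points towards the pin's raised handle end. At the start the foot centre is 50 mm to -x and 35 mm up. The Vs hold the shaft 3 to 33 and 104 to 122 mm from the foot and reach 20 mm to either side; between them the shaft is free, with 30 mm or more of space beneath.
- coil0_mid (a point): Bystander: centre of the first coil, a black disc 42 mm across and 16 mm high with two flat copper leads reaching 75 mm from its centre along +x.
- coil1_mid (a point): Bystander: centre of the second coil, just like the first.
- driver_grip (a point): Bystander: middle of the handle of the blue screwdriver (130 mm) lying on the bench; x along it towards the tip.

How it is judged:
By the outcome, as a careful person would: the job done as asked, in the order asked, and still so for the second after the job is handed in, with the robot touching nothing.
It also fails if it takes over 61 s, if anything falls off the work surface, if the arm or the gripper's body presses on something with over 40 N, if the wrist force passes 120 N, or if a joint passes its speed limit or range.

ROBOT

A 6-joint arm with a two-finger parallel gripper is mounted at the origin on the work surface. World frame = base frame: x ahead of the robot, y to its left, z up, the work surface at z = 0. Lengths are in m, angles in rad, forces in N, time in s.
With the tool pointing down it reaches from about 0.35 to 0.85 m from the base axis. Payload 8.1 kg.
Tool frame: the origin (TCP) lies at the very end of the fingers, on their centre line; the grasp point (between the pads) lies 19 mm behind it (bot.grip_point_offset is the distance from the TCP to the grasp point, in m); z points along the fingers, y is the direction in which the jaws open and shut (so a half turn about z gives the same grasp; the last joint's range is limited). The gripper opens to 85 mm and grips with 20 to 120 N. Pads are 22 mm wide; open, the fingers measure 114 mm over their backs; the gripper's body (76 mm by 85 mm) begins 54 mm behind the grasp point. The pads swing forward as they close: fully open they stand 13 mm farther back than shut.
Start: joints at [1.116, 0.13, 1.488, -0, 1.523, -0.085], TCP at [0.217, 0.559, 0.231] pointing down, gripper open.
Joint ranges: [-2.96, 2.96], [-0.89, 2.26], [0.02, 2.5], [-1.34, 4.48], [0, 2.73], [-2.66, 2.66]. Speed limits (rad/s): [2.39, 2.39, 2.79, 3.14, 3.14, 3.14].

INTERFACE

Orientations are given as a unit quaternion [w, x, y, z].
In Python, from station import bot gives the robot as it stands.
- The arm moves only by the tool drive_tool, never from a script. Its arguments are lists of equal length, an entry for each row: "turn": the turn, a rotation vector about the tool's x, y, z in degrees, a list of three; "linear": the shift along the tool's x, y, z in m, a list of three; "grip": the finger opening in m, from 0 to 0.0854. In form: {"turn": [[wx, wy, wz], ...], "linear": [[dx, dy, dz], ...], "grip": [grip, ...]}. A call has 1 to 20 rows; each row is the pose to reach, as a shift and turn from the pose commanded when the call began, along the tool's axes at that moment; what a row does not reach only later rows make up. A row lasts 1/8 s, in which the tool goes at most 62.5 mm and 10.7 degrees, less where a joint would pass 70% of its speed; a pose out of reach is approached as far as the arm can. A call with a gripper value outside its range is refused whole. The fingers move at their own pace and stop on an object; "grip_force" is the grip in N (left out, the last holds). Time passes only in rows, so rows that repeat a pose let the fingers close. It gives the time, the measured TCP pose, the force and the opening at its end, in the units of the state.
- bot.state(): the state, without advancing time (a new reading comes with each control period).
- bot.capture(name): name is "side" or "top" or "wrist"; returns (picture, depth): 480x640x3 uint8, red, green, blue; 480x640 float32, m along the optical axis (not along the pixel's ray), 0 where there is no reading.
- bot.camera_model(name): a dict with "fx", "fy", "cx", "cy" (pixels), "R" (3x3) and "t" (3): a world point X has camera coordinates R X + t. Camera axes: x right, y down, z forward; pixel columns grow to the right and rows downward; lengths in m; the calibration is good to about 2 mm. A picture is of the moment at which its call begins: read the wrist's pose just before it. camera_model takes no time and is no camera call; for the wrist camera it gives the pose at the moment of the call.
- bot.hand_in(): hands the job in, once; it reports no verdict.
Trained networks look in the newest picture that a camera, given by its name, has taken for a name from the list of things; names that differ only in an ending like _2 or _b are one class to them, and where a whole thing is asked for, a point or a joint stands for the part that bears it (a point fixed in the world has none). Each returns a list of dicts, best first, with "p" (0 to 1); they miss things now and then, are a little off and sometimes report something else, mostly with a low value. They report only what shows in the picture. A call takes as long as a camera call.
- bot.search_frame(camera, label): "point" ([x, y, z] in m, in world coordinates, good to about 4 mm: the middle of the surface that is visible of it).
- bot.silhouettes(camera, label): "region" (480x640 bool, what is visible of it).
- bot.place_of(camera, label): "point" ([x, y, z] in m, in world coordinates, good to about 4 mm: a listed point, or the origin of a listed thing).
The state is a dict: "time": time; "qpos": joint angles; "joint_velocities": joint speeds; "joint_torque": joint torques, N m; "position": TCP position; "tcp_rot": TCP orientation; "contact_force": force on the tool from outside, world axes, zero at the start; "wrist_torque": the same for the moment, N m; "finger_gap": finger opening in m.
Only numpy, scipy, OpenCV 4.12 (cv2) and the standard library are available. Lean on these libraries where they do the work, as an engineer would, in place of code of your own. Each camera call takes 0.05 s, during which the arm holds its last target.

## Working session

There is one attempt and no reset: what is moved stays moved. The work goes in short steps, Python scripts to look and compute and a tool call to move; the robot and the scene stay as the last step left them, time stands still between calls to the robot, and variables do not carry over. Pictures are saved under pics/ and viewed, and the job is handed in when it is done.

Besides the shell and the picture viewer there is one more tool, called after "Call:" by a JSON object that holds its "name" and its "arguments". drive_tool: Moves the arm, as the interface text tells. Its arguments: {"type":"object","properties":{"turn":{"type":"array"},"linear":{"type":"array"},"grip":{"type":"array"},"grip_force":{"type":"number"}},"required":["turn","linear","grip"]}

```bash
ls; mkdir -p pics; cat > h.py <<'E'
import numpy as np, cv2
from station import bot
from scipy.spatial.transform import Rotation as R
def rot(q): return R.from_quat([q[1],q[2],q[3],q[0]])
def save(n,name):
    p,d=bot.capture(n); cv2.imwrite('pics/'+name+'.png',p[:,:,::-1]); np.save('pics/'+name+'.npy',d); return p,d
def deproj(cm,u,v,z):
    c=np.stack([(u-cm['cx'])/cm['fx']*z,(v-cm['cy'])/cm['fy']*z,z],-1)
    return (c-cm['t'])@np.array(cm['R'])
def proj(cm,X):
    c=np.array(cm['R'])@np.array(X)+cm['t']; return c[0]/c[2]*cm['fx']+cm['cx'],c[1]/c[2]*cm['fy']+cm['cy']
E
python3 - <<'E'
from h import *
np.set_printoptions(precision=4,suppress=True)
print(bot.state())
for n in ['top','side']:
    save(n,n+'0')
    for l in ['pin_mid','pin_foot','pin_handle','mouth','lock_boss','fixture','rack','coil0_mid','coil1_mid','driver_grip']:
        r=bot.place_of(n,l); print(n,l,[(np.round(x['point'],4),round(x['p'],2)) for x in r[:2]])
print(bot.state()['time'])
E
```

```text
pics
{'time': 0.0, 'qpos': array([ 1.1156,  0.1312,  1.4893,  0.    ,  1.523 , -0.0854]), 'joint_velocities': array([ 0.0007, -0.0015,  0.0006,  0.0016, -0.0001, -0.0005]), 'joint_torque': array([ -0.0001, -56.9395, -50.0547,  -0.0001,   0.0151,   0.    ]), 'position': array([0.2166, 0.5589, 0.2302]), 'tcp_rot': array([-0.0003,  0.1839,  0.983 , -0.0009]), 'contact_force': array([-0.4799,  0.6461,  1.1973]), 'wrist_torque': array([ 0.0485, -0.0074,  0.0243]), 'finger_gap': 0.085229692577729}
top pin_mid [(array([0.4954, 0.2068, 0.0745]), 0.94)]
top pin_foot [(array([0.4396, 0.1903, 0.0328]), 0.96), (array([0.4962, 0.2084, 0.0726]), 0.64)]
top pin_handle [(array([0.546 , 0.2229, 0.1123]), 0.96)]
top mouth [(array([ 0.4761, -0.2349,  0.0718]), 0.64)]
top lock_boss [(array([ 0.4723, -0.2339,  0.052 ]), 0.83), (array([ 0.5681, -0.0033,  0.0099]), 0.27)]
top fixture [(array([ 0.4742, -0.2327,  0.0025]), 0.76)]
top rack [(array([0.4894, 0.2008, 0.0017]), 0.66)]
top coil0_mid [(array([ 0.6909, -0.001 ,  0.0099]), 0.85)]
top coil1_mid [(array([ 0.5684, -0.0016,  0.007 ]), 0.87)]
top driver_grip [(array([ 0.4835, -0.0149,  0.0133]), 0.61)]
side pin_mid [(array([0.4969, 0.2086, 0.0756]), 0.92)]
side pin_foot [(array([0.438 , 0.1946, 0.0362]), 0.81)]
side pin_handle []
side mouth [(array([ 0.4731, -0.2325,  0.0732]), 0.63)]
side lock_boss [(array([ 0.4755, -0.2307,  0.0503]), 0.7)]
side fixture [(array([ 0.474 , -0.2343,  0.0014]), 0.59)]
side rack [(array([ 0.4873,  0.2047, -0.0009]), 0.97)]
side coil0_mid [(array([0.6978, 0.0067, 0.0088]), 0.81)]
side coil1_mid [(array([0.5659, 0.0007, 0.0081]), 0.95), (array([0.7004, 0.0044, 0.0068]), 0.28)]
side driver_grip [(array([ 0.4886, -0.0185,  0.0087]), 0.91)]
1.1
```

View pics/top0.png

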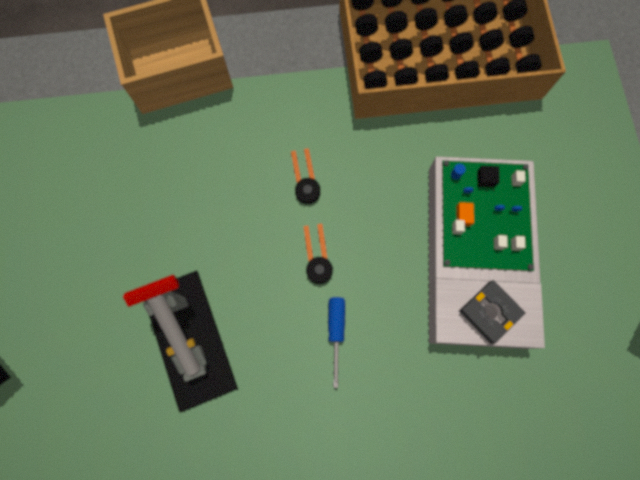

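View pics/side0.png

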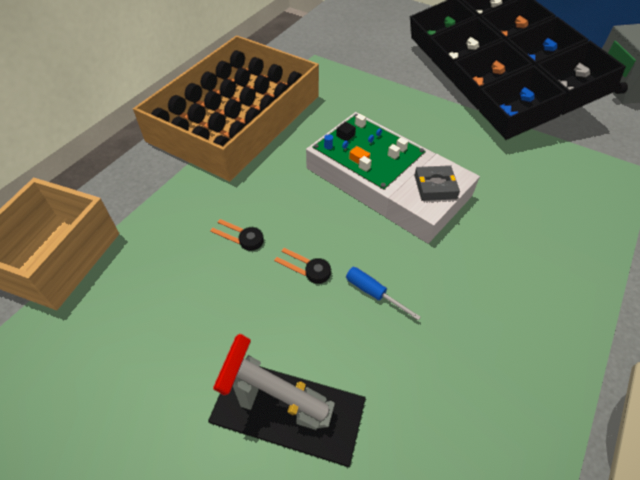

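```bash
cat > meas.py <<'E'
from h import *
np.set_printoptions(precision=4,suppress=True)
for n in ['top','side']:
    cm=bot.camera_model(n); p,d=save(n,n+'1'); hsv=cv2.cvtColor(p,cv2.COLOR_RGB2HSV)
    v,u=np.mgrid[:480,:640]; P=deproj(cm,u,v,d)
    H,S,V=hsv[...,0],hsv[...,1],hsv[...,2]
    z=P[...,2]
    def rep(name,m):
        m=m&(d>0); Q=P[m]; 
        if len(Q)<10: print(n,name,'none');return
        c=np.median(Q,0); Q=Q[np.linalg.norm(Q-c,axis=1)<.3]; r=cv2.minAreaRect((Q[:,:2]*1000).astype(np.float32)); w,vv=np.linalg.eigh(np.cov(Q[:,:2].T)); a=np.degrees(np.arctan2(vv[1,1],vv[0,1]))
        print(n,name,len(Q),'mean',Q.mean(0),'zmed',c[2],'rect',np.round(r[0],1),np.round(r[1],1),round(r[2],1),'pca',round(a%180,1))
    red=((H<6)|(H>174))&(S>180)&(V>90)&(P[...,1]>0.05)&(P[...,1]<.35)&(P[...,0]<.7); rep('handle',red)
    yel=(H>15)&(H<30)&(S>150)&(V>100)
    rep('yel_pin',yel&(P[...,1]>.1)&(P[...,1]<.35)&(P[...,0]<.7)&(z>.02))
    yb=yel&(P[...,1]<-.15)&(P[...,0]<.56)&(z>.06)&(z<.08); rep('yel_boss',yb)
    k,lab,st,cen=cv2.connectedComponentsWithStats(yb.astype(np.uint8))
    for i in range(1,k):
        if st[i,4]>5: print('  comp',st[i,4],P[lab==i].mean(0))
    box=(P[...,0]>.35)&(P[...,0]<.8)&(P[...,1]<-.1)&(P[...,1]>-.45)
    rep('deck',box&(z>.045)&(z<.085)); rep('boss top',box&(z>.064)&(z<.074)&(P[...,0]<.53)&(V<110))
    rep('rackbase',(P[...,0]>.35)&(P[...,0]<.65)&(P[...,1]>.1)&(P[...,1]<.3)&(z<.013)&(V<45))
E
python3 meas.py
```

```text
top handle 729 mean [0.5464 0.2185 0.1197] zmed 0.11971288047211731 rect [547.6 219.5] [19.  67.8] 14.3 pca 105.0
top yel_pin 89 mean [0.4738 0.1993 0.0635] zmed 0.06352381601332191 rect [473.9 200.1] [10.4 38. ] 15.9 pca 105.9
top yel_boss 107 mean [ 0.4759 -0.2322  0.0703] zmed 0.07040207126026578 rect [ 475.  -233.4] [59.5 14.1] 36.4 pca 35.3
  comp 57 [ 0.4959 -0.218   0.0704]
  comp 50 [ 0.4532 -0.2483  0.0703]
top deck 19129 mean [ 0.5598 -0.2455  0.0549] zmed 0.05244939169736155 rect [ 567.3 -249.5] [151.9 280.6] 80.5 pca 170.9
top boss top 1597 mean [ 0.4732 -0.2316  0.0699] zmed 0.06997777535547414 rect [ 473.8 -232.4] [60.8 61.6] 35.6 pca 126.2
top rackbase 4523 mean [0.4736 0.191  0.0077] zmed 0.007747807754842622 rect [487.1 203.8] [186.3  87.6] 15.6 pca 5.4
side handle 952 mean [0.5445 0.2253 0.1202] zmed 0.12046083297061948 rect [546.3 223.2] [18.5 68.1] 16.0 pca 105.6
side yel_pin 129 mean [0.4725 0.2047 0.0639] zmed 0.06408857028694548 rect [473.6 202.2] [11.1 38.2] 14.8 pca 104.5
side yel_boss 49 mean [ 0.4757 -0.23    0.0709] zmed 0.07091753310516301 rect [ 474.4 -231.4] [60.  14.6] 36.9 pca 35.5
  comp 22 [ 0.452  -0.2469  0.0709]
  comp 27 [ 0.4949 -0.2163  0.0708]
side deck 9173 mean [ 0.5546 -0.2348  0.056 ] zmed 0.05320647864045205 rect [ 555.  -319.5] [300.8 281.2] 81.0 pca 172.5
side boss top 852 mean [ 0.471  -0.229   0.0699] zmed 0.07039229876898616 rect [ 436.4 -313.8] [265.9  80.3] 66.8 pca 80.5
side rackbase 6216 mean [0.4695 0.2147 0.0085] zmed 0.00852547755414235 rect [486.4 206.6] [187.4  88.5] 15.3 pca 24.6
```

```bash
cat > tgt.py <<'E'
from h import *
import sys
np.set_printoptions(precision=4,suppress=True)
def toolR(hdeg,tilt):
    """tool tip tilted outwards along h by tilt deg from down; x tool=-h at tilt 0; y = h+90"""
    h=np.radians(hdeg); t=np.radians(tilt)
    H=np.array([np.cos(h),np.sin(h),0]); y=np.array([-np.sin(h),np.cos(h),0])
    z=np.sin(t)*H-np.cos(t)*np.array([0,0,1]); x=np.cross(y,z)
    return R.from_matrix(np.stack([x,y,z],1))
def rel(Rt,p,s=None,base=None):
    s=s or bot.state(); R0=rot(s['tcp_rot']) if base is None else base[0]; p0=s['position'] if base is None else base[1]
    rv=np.degrees((R0.inv()*Rt).as_rotvec()); l=R0.inv().apply(np.array(p)-p0)
    return rv,l
E
python3 - <<'E'
from tgt import *
print(bot.grip_point_offset, bot.state()['time'])
print(rel(toolR(15.5,0),[.5017,.2091,.16]))
E
```

```text
0.0187 1.2
(array([  0.001 ,  -0.0019, -36.6867]), array([-0.3923, -0.2237,  0.0713]))
```

Call:
{"name": "drive_tool", "arguments": {"turn": [[0,0,-5],[0,0,-12],[0,0,-20],[0,0,-28],[0,0,-36.7],[0,0,-36.7],[0,0,-36.7],[0,0,-36.7],[0,0,-36.7],[0,0,-36.7],[0,0,-36.7]], "linear": [[-0.03,-0.018,0],[-0.08,-0.045,0.01],[-0.13,-0.075,0.02],[-0.18,-0.105,0.03],[-0.23,-0.135,0.04],[-0.28,-0.165,0.05],[-0.33,-0.195,0.06],[-0.37,-0.215,0.065],[-0.3923,-0.2237,0.0713],[-0.3923,-0.2237,0.0713],[-0.3923,-0.2237,0.0713]], "grip": [0.085,0.085,0.085,0.085,0.085,0.085,0.085,0.085,0.085,0.085,0.085]}}

```text
time: 2.58
position: [0.5014, 0.2095, 0.1601]
tcp_rot: [-0.0, -0.135, 0.991, 0.0]
contact_force: [0.6, -0.3, 0.1]
finger_gap: 0.0849
```

```bash
python3 - <<'E'
from tgt import *
s=bot.state();print(s)
save('wrist','w0'); 
for l in ['pin_mid','pin_handle','pin_foot']: print(l,[(x['point'],x['p']) for x in bot.place_of('wrist',l)[:1]])
print(rel(toolR(15.5,0),[.5017,.2091,.0620]))
E
```

```text
{'time': 2.575, 'qpos': array([ 0.3012,  0.0228,  1.7328,  0.0004,  1.3863, -1.5404]), 'joint_velocities': array([ 0.0152, -0.0065,  0.0023,  0.0002, -0.0009, -0.0007]), 'joint_torque': array([ -0.9443, -49.2322, -48.4827,  -0.0907,  -0.0353,  -0.0239]), 'position': array([0.5014, 0.2095, 0.1601]), 'tcp_rot': array([-0.0001, -0.135 ,  0.9909,  0.0002]), 'contact_force': array([ 0.6418, -0.271 ,  0.1215]), 'wrist_torque': array([-0.041 ,  0.0204, -0.0109]), 'finger_gap': 0.08494432189657689}
pin_mid [([0.4983, 0.2074, 0.0742], 0.57)]
pin_handle [([0.5468, 0.2223, 0.1112], 0.68)]
pin_foot [([0.437, 0.1912, 0.0388], 0.68)]
(array([0.0096, 0.0267, 0.09  ]), array([-0.    , -0.0009,  0.0983]))
```

View pics/w0.png

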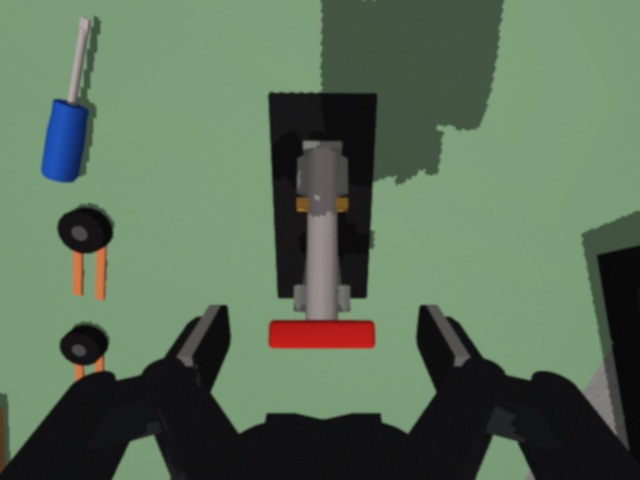

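Call:
{"name": "drive_tool", "arguments": {"turn": [[0,0,0],[0,0,0],[0,0,0],[0,0,0],[0,0,0],[0,0,0],[0,0,0],[0,0,0],[0,0,0],[0,0,0],[0,0,0]], "linear": [[0,0,0.03],[0,0,0.07],[0,0,0.0983],[0,0,0.0983],[0,0,0.0983],[0,0,0.0983],[0,0,0.0983],[0,0,0.0983],[0,0,0.0983],[0,0,0.0983],[0,0,0.0983]], "grip": [0.085,0.085,0.085,0.085,0.015,0.015,0.015,0.015,0.015,0.015,0.015], "grip_force": 70}}

```text
time: 4.15
position: [0.5026, 0.2089, 0.0629]
tcp_rot: [0.001, -0.135, 0.991, -0.0]
contact_force: [-0.7, -1.6, 5.8]
finger_gap: 0.0201
```

Call:
{"name": "drive_tool", "arguments": {"turn": [[0,0,0],[0,0,0],[0,0,0],[0,0,0],[0,0,0],[0,0,0],[0,0,0],[0,0,0]], "linear": [[0,0,-0.008],[0,0,-0.02],[0,0,-0.05],[0,0,-0.09],[0,0,-0.13],[0,0,-0.16],[0,0,-0.16],[0,0,-0.16]], "grip": [0.015,0.015,0.015,0.015,0.015,0.015,0.015,0.015]}}

```text
time: 5.15
position: [0.5011, 0.2089, 0.2203]
tcp_rot: [-0.001, -0.135, 0.991, -0.0]
contact_force: [-0.4, -0.0, -3.3]
finger_gap: 0.02
```

```bash
python3 - <<'E'
from tgt import *
s=bot.state();print(s['position'],s['qpos'],s['contact_force'],s['wrist_torque'],s['finger_gap'])
save('side','s2');save('wrist','w2')
for n in ['side','wrist']:
  for l in ['pin_mid','pin_handle','pin_foot']: print(l,[(x['point'],x['p']) for x in bot.place_of(n,l)[:1]])
a=cv2.imread('pics/s2.png');b=cv2.imread('pics/w2.png');cv2.imwrite('pics/c2.png',cv2.resize(np.hstack([a,b]),(800,300)))
E
```

```text
[0.5011 0.2089 0.2203] [ 0.3005 -0.0171  1.6613  0.      1.4991 -1.541 ] [-0.4339 -0.0464 -3.3398] [-0.024   0.0264 -0.0164] 0.019971095792404976
pin_mid [([0.4953, 0.2103, 0.233], 0.56)]
pin_handle [([0.549, 0.2181, 0.2674], 0.7)]
pin_foot [([0.4359, 0.1925, 0.1939], 0.94)]
pin_mid [([0.4947, 0.2102, 0.2347], 0.9)]
pin_handle [([0.4814, -0.0191, 0.0131], 0.41)]
pin_foot [([0.4377, 0.1893, 0.192], 0.96)]
```

View pics/c2.png

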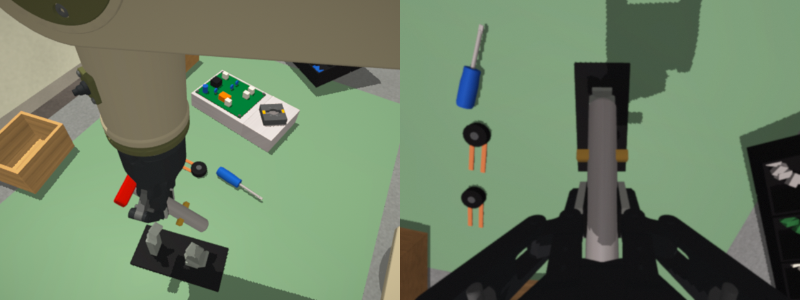

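```bash
cat >> tgt.py <<'E'
FOOT=np.array([0.0666,0,0.0278])
MOUTH=np.array([.4743,-.2325,.070])
def pinpose(hdeg,pintilt,dh,dy,dz,foot=None,pt0=55,mouth=None):
    """pin handle tilted pintilt towards h; foot at mouth+dh*h+dy*y+dz"""
    foot=FOOT if foot is None else foot; mouth=MOUTH if mouth is None else mouth
    Rt=toolR(hdeg,pt0-pintilt); h=np.radians(hdeg)
    f=mouth+dh*np.array([np.cos(h),np.sin(h),0])+dy*np.array([-np.sin(h),np.cos(h),0])+np.array([0,0,dz])
    return Rt,f-Rt.apply(foot)
E
python3 - <<'E'
from tgt import *
s=bot.state(); base=(toolR(15.5,0),np.array([.5011,.2089,.222]))
for hd in(-10,-20):
  for t in (55,40,25,12):
    Rt,p=pinpose(hd,t,-.0013,0,.06 if t<55 else .14); print(hd,t,p,*rel(Rt,p,base=base))
s=bot.state()
Q=[([.1312,1.4893],[.2166,.5589,.2302]),([.0228,1.7328],[.5014,.2095,.1601]),(s['qpos'][1:3],s['position'])]
A=[];b=[]
for (q2,q3),p in Q:
    r=np.sqrt(p[0]**2+p[1]**2-.0513**2);S=q2+q3
    A+= [[1,np.sin(q2),np.sin(S),np.cos(S),0],[0,np.cos(q2),np.cos(S),-np.sin(S),1]]; b+=[r,p[2]]
print(np.linalg.lstsq(np.array(A),np.array(b),rcond=None))
E
```

```text
-10 55 [ 0.5386 -0.2438  0.2378] [ 0.   0.  25.5] [ 0.0848 -0.4463 -0.0158]
-10 40 [ 0.5293 -0.2422  0.1741] [  3.3378 -14.751   25.3532] [ 0.0934 -0.4422  0.0479]
-10 25 [ 0.5161 -0.2399  0.1874] [  6.6749 -29.4986  24.9109] [ 0.1054 -0.4365  0.0346]
-10 12 [ 0.5023 -0.2374  0.1958] [  9.5657 -42.2744  24.284 ] [ 0.1181 -0.4304  0.0262]
-20 55 [ 0.5357 -0.2548  0.2378] [ 0.   0.  35.5] [ 0.0906 -0.4561 -0.0158]
-20 40 [ 0.5268 -0.2516  0.1741] [  4.6466 -14.516   35.2944] [ 0.0983 -0.4506  0.0479]
-20 25 [ 0.5142 -0.247   0.1874] [  9.2911 -29.0254  34.6748] [ 0.1092 -0.4429  0.0346]
-20 12 [ 0.501  -0.2422  0.1958] [ 13.313  -41.5897  33.7969] [ 0.1206 -0.4347  0.0262]
(array([ 0.0001,  0.3672,  0.5526,  0.0584, -0.0481]), array([0.]), np.int32(5), array([2.997 , 2.4484, 0.1249, 0.0724, 0.0469]))
```

Call:
{"name": "drive_tool", "arguments": {"turn": [[0,0,1],[0,0,4],[0,0,8],[0,0,12],[0,0,16],[0,0,20],[0,0,24],[0,0,25.5],[3.3,-14.8,25.4],[3.3,-14.8,25.4],[6.7,-29.5,24.9],[6.7,-29.5,24.9],[6.7,-29.5,24.9]], "linear": [[0.008,-0.02,-0.015],[0.016,-0.07,-0.016],[0.024,-0.125,-0.016],[0.034,-0.18,-0.016],[0.045,-0.24,-0.016],[0.056,-0.3,-0.016],[0.068,-0.36,-0.016],[0.08,-0.42,-0.016],[0.085,-0.445,-0.016],[0.093,-0.442,-0.016],[0.1,-0.44,-0.016],[0.105,-0.4365,-0.01],[0.105,-0.4365,-0.01]], "grip": [0.015,0.015,0.015,0.015,0.015,0.015,0.015,0.015,0.015,0.015,0.015,0.015,0.015]}}

```text
time: 7.18
position: [0.5148, -0.2397, 0.2303]
tcp_rot: [0.257, 0.085, 0.962, -0.023]
contact_force: [-0.8, 0.5, -2.4]
finger_gap: 0.0203
```

```bash
python3 - <<'E'
from tgt import *
s=bot.state();print(s['time'],s['position'],s['qpos'],s['contact_force'],s['finger_gap'])
Rt=rot(s['tcp_rot']); print(Rt.as_matrix(), toolR(-10,30).as_matrix())
Rt,p=pinpose(-10,12,-.0013,0,.04); print(p,*rel(Rt,p))
Rt,p=pinpose(-10,12,-.0013,0,.04,pt0=55); print(rel(Rt,p,base=(toolR(-10,30),s['position'])))
E
```

```text
7.175 [ 0.5148 -0.2397  0.2303] [-0.684  -0.433   2.0854  0.2842  1.0418 -2.1666] [-0.8039  0.4704 -2.3559] 0.020272333869054738
[[-0.8536  0.1754  0.4904]
 [ 0.152   0.9845 -0.0875]
 [-0.4982 -0.0001 -0.8671]] [[-0.8529  0.1736  0.4924]
 [ 0.1504  0.9848 -0.0868]
 [-0.5    -0.     -0.866 ]]
[ 0.5023 -0.2374  0.1758] [ -0.0662 -13.1202  -0.0779] [0.0382 0.     0.041 ]
(array([  0., -13.,   0.]), array([0.0383, 0.0001, 0.0409]))
```

```bash
cat > ik.py <<'E'
from tgt import *
from scipy.optimize import least_squares
D=.36
def ik(Rt,p):
    w=np.array(p)-D*Rt.as_matrix()[:,2]; r=np.hypot(w[0],w[1]); q1=np.arctan2(w[1],w[0])-np.arcsin(.0513/r); rp=np.sqrt(r*r-.0513**2)
    f=lambda q:[.0001+.3672*np.sin(q[0])+.5526*np.sin(q[0]+q[1])+.0584*np.cos(q[0]+q[1])-rp, -.0481+D+.3672*np.cos(q[0])+.5526*np.cos(q[0]+q[1])-.0584*np.sin(q[0]+q[1])-w[2]]
    s=least_squares(f,[-.4,2.0]); q2,q3=s.x
    # forearm dir
    S=q2+q3; u=np.array([np.sin(S)*np.cos(q1),np.sin(S)*np.sin(q1),np.cos(S)]); z=Rt.as_matrix()[:,2]
    q5=np.arccos(u@z)
    left=np.array([-np.sin(q1),np.cos(q1),0]); dn=np.cross(left,u)  # q4=0: z bends towards dn
    q4=np.arctan2(z@left,z@dn)
    return np.array([q1,q2,q3,q4,q5]),s.cost
if __name__=='__main__':
    s=bot.state(); print(s['qpos'],ik(rot(s['tcp_rot']),s['position']))
    for hd in (-10,-20,-30,-40):
      for t,dz in ((12,.04),(12,0),(0,0),(0,-.04)):
        print(hd,t,dz,*ik(*pinpose(hd,t,0,0,dz)))
E
python3 ik.py
```

```text
[-0.684  -0.433   2.0854  0.2842  1.0418 -2.1666] (array([-0.6813, -0.4272,  2.0803,  0.2831,  1.0404]), np.float64(3.8460951028202945e-25))
-10 12 0.04 [-0.798  -0.5891  2.381   0.592   0.7946] 4.7161420217339193e-17
-10 12 0 [-0.798  -0.5216  2.4163  0.6562  0.7111] 5.782462000539835e-25
-10 0 0 [-0.9364 -0.6746  2.6101  1.0499  0.7101] 2.142701304227707e-22
-10 0 -0.04 [-0.9364 -0.5374  2.6173  1.2122  0.6483] 5.077894313331878e-16
-20 12 0.04 [-0.6927 -0.6416  2.4125  0.3719  0.6847] 1.2395643453096116e-17
-20 12 0 [-0.6927 -0.5747  2.4494  0.4265  0.5889] 1.6658677721367386e-27
-20 0 0 [-0.779  -0.7986  2.6734  0.8109  0.4904] 5.342420858392054e-25
-20 0 -0.04 [-0.779  -0.6536  2.6818  1.0725  0.3993] 3.6284713737720767e-17
-30 12 0.04 [-0.5736 -0.6472  2.4157  0.0583  0.624 ] 3.445747617147948e-17
-30 12 0 [-0.5736 -0.5803  2.4528  0.0686  0.5203] 1.3467951063902165e-27
-30 0 0 [-0.5865 -0.8131  2.6803  0.1648  0.3194] 9.316344105496705e-24
-30 0 -0.04 [-0.5865 -0.6673  2.6889  0.3115  0.1689] 2.1376216085619083e-17
-40 12 0.04 [-0.4543 -0.6044  2.3903 -0.2797  0.639 ] 5.388021851193965e-18
-40 12 0 [-0.4543 -0.537   2.426  -0.3257  0.5406] 1.6357926504219018e-25
-40 0 0 [-0.3948 -0.7085  2.6281 -0.7327  0.3744] 7.338488730929793e-24
-40 0 -0.04 [-0.3948 -0.569   2.6356 -1.074   0.282 ] 3.249380148213911e-16
```

```bash
cat > ik2.py <<'E'
from ik import *
def wr(q): return R.from_euler('z',q[0])*R.from_euler('y',q[1]+q[2])*R.from_euler('z',q[3])*R.from_euler('y',q[4])
def off(s): return ((wr(s['qpos']).inv()*rot(s['tcp_rot'])).as_matrix(), s['qpos'][5])
C=None
def full(Rt,p):
    q,c=ik(Rt,p)
    if q[3]<-1.34: q[3]+=2*np.pi
    M=(wr(q).inv()*Rt).as_rotvec(); return np.append(q,(M[2]-C+np.pi)%(2*np.pi)-np.pi),c
s=bot.state(); M=(wr(s['qpos']).inv()*rot(s['tcp_rot'])).as_rotvec(); C=M[2]-s['qpos'][5]
if __name__=='__main__':
    print(M,C)
    for hd in (20,35,50,65,80,95,-70,-85,-100):
      for t,dz in ((25,.06),(12,0),(0,-.04)):
        print(hd,t,dz,*full(*pinpose(hd,t,0,0,dz)))
E
python3 ik2.py
```

```text
[-0.     -0.     -0.5958] 1.5707963267948963
20 25 0.06 [-0.794  -0.2407  2.016   0.5139  1.1822 -2.8677] 1.799275106438749e-17
20 12 0 [-0.9711 -0.2164  2.1923  0.829   1.1111  3.0274] 2.142094189105077e-21
20 0 -0.04 [-1.1296 -0.0725  2.2694  1.0947  1.1623  2.645 ] 7.420839187317346e-29
35 25 0.06 [-0.8158 -0.1429  1.9311  0.5375  1.311  -3.1275] 1.8834362954954234e-18
35 12 0 [-0.9857 -0.0518  2.0445  0.7908  1.2834  2.8273] 6.325887284046489e-22
35 0 -0.04 [-1.1234  0.1229  2.0696  0.9785  1.3431  2.5379] 1.8797076257219422e-30
50 25 0.06 [-0.8168 -0.0426  1.8373  0.5248  1.4358  2.9271] 9.15436102654052e-28
50 12 0 [-0.9687  0.1004  1.8895  0.7247  1.4393  2.6635] 1.8389913420116814e-24
50 0 -0.04 [-1.0836  0.2933  1.8686  0.8642  1.5069  2.4512] 4.725398836422766e-18
65 25 0.06 [-0.8007  0.0535  1.7408  0.4862  1.5526  2.7172] 8.475347646516853e-24
65 12 0 [-0.9302  0.2372  1.7353  0.6442  1.5824  2.5158] 8.850098238405983e-21
65 0 -0.04 [-1.0234  0.4443  1.6715  0.7544  1.6615  2.3672] 4.328774785284623e-18
80 25 0.06 [-0.7714  0.1411  1.6473  0.4281  1.6584  2.5161] 4.391316
[... 478 characters left out ...]
1 -0.5426] 2.067258896039862e-17
-70 12 0 [-0.2022 -0.2414  2.2131 -0.8275  0.9093 -0.1099] 1.9238542850269116e-21
-70 0 -0.04 [-0.0561 -0.104   2.2985 -1.2182  0.9309  0.3764] 6.983421978348117e-29
-85 25 0.06 [-0.3151 -0.1578  1.9445 -0.5197  1.1845 -0.2445] 3.746119455816074e-19
-85 12 0 [-0.1513 -0.0755  2.0671 -0.8336  1.1087  0.1354] 9.398792884536816e-22
-85 0 -0.04 [-0.012   0.0956  2.0995 -1.0971  1.158   0.4921] 3.421992325187241e-30
-100 25 0.06 [-0.2962 -0.0574  1.8515 -0.5383  1.3171  0.0085] 1.5649182281717373e-28
-100 12 0 [-0.1394  0.0787  1.9126 -0.7885  1.2904  0.3196] 8.243713797996993e-24
-100 0 -0.04 [-0.0164  0.2693  1.8983 -0.9763  1.3534  0.5799] 1.326674183118748e-17
```

```bash
cat > rows.py <<'E'
from ik2 import *
import json
def emit(wps,base=None):
    t=[];l=[]
    for Rt,p in wps:
        a,b=rel(Rt,p,base=base); t.append([round(float(x),1)+0. for x in a]); l.append([round(float(x),4)+0. for x in b])
    print(json.dumps(t));print(json.dumps(l))
E
python3 - <<'E'
from rows import *
w=[];
for k,h in enumerate(list(range(-20,-101,-10))+[-100,-100,-100]):
    f=min(1,(k+1)/9); w.append(pinpose(h,25-13*f,-.0013*f,0,.1-.055*f)); print(full(*w[-1])[0])
emit(w)
E
```

```text
[-0.6303 -0.464   2.1302  0.1787  0.9518 -1.9169]
[-0.5654 -0.4914  2.1673  0.0291  0.8923 -1.6241]
[-0.4881 -0.4935  2.1874 -0.1552  0.8647 -1.2954]
[-0.405  -0.4652  2.1872 -0.3494  0.8788 -0.9535]
[-0.3242 -0.4061  2.165  -0.521   0.9342 -0.6295]
[-0.2533 -0.3208  2.1212 -0.6482  1.0211 -0.3453]
[-0.1974 -0.2169  2.0579 -0.7271  1.1265 -0.1064]
[-0.1587 -0.1023  1.9782 -0.765   1.2401  0.0916]
[-0.1369  0.0167  1.8855 -0.7721  1.3555  0.2566]
[-0.1369  0.0167  1.8855 -0.7721  1.3555  0.2566]
[-0.1369  0.0167  1.8855 -0.7721  1.3555  0.2566]
[-0.1369  0.0167  1.8855 -0.7721  1.3555  0.2566]
[[5.0, -1.6, 8.5], [10.4, -3.0, 17.0], [15.9, -4.4, 25.3], [21.6, -5.7, 33.5], [27.6, -6.9, 41.6], [33.8, -8.0, 49.5], [40.1, -8.9, 57.3], [46.7, -9.7, 65.0], [53.5, -10.3, 72.5], [53.5, -10.3, 72.5], [53.5, -10.3, 72.5], [53.5, -10.3, 72.5]]
[[0.0036, -0.0073, 0.0071], [0.0091, -0.0138, 0.0098], [0.0155, -0.0194, 0.012], [0.0225, -0.0239, 0.0139], [0.03, -0.0272, 0.0156], [0.0378, -0.0292, 0.0171], [0.0455, -0.0301, 0.0187], [0.0531, -0.0298, 0.0205], [0.0603, -0.0285, 0.0225], [0.0603, -0.0285, 0.0225], [0.0603, -0.0285, 0.0225], [0.0603, -0.0285, 0.0225]]
```

Call:
{"name": "drive_tool", "arguments": {"turn": [[5.0,-1.6,8.5],[10.4,-3.0,17.0],[15.9,-4.4,25.3],[21.6,-5.7,33.5],[27.6,-6.9,41.6],[33.8,-8.0,49.5],[40.1,-8.9,57.3],[46.7,-9.7,65.0],[53.5,-10.3,72.5],[53.5,-10.3,72.5],[53.5,-10.3,72.5],[53.5,-10.3,72.5],[53.5,-10.3,72.5],[53.5,-10.3,72.5]], "linear": [[0.0036,-0.0073,0.0071],[0.0091,-0.0138,0.0098],[0.0155,-0.0194,0.012],[0.0225,-0.0239,0.0139],[0.03,-0.0272,0.0156],[0.0378,-0.0292,0.0171],[0.0455,-0.0301,0.0187],[0.0531,-0.0298,0.0205],[0.0603,-0.0285,0.0225],[0.0603,-0.0285,0.0225],[0.0603,-0.0285,0.0225],[0.0603,-0.0285,0.0225],[0.0603,-0.0285,0.0225],[0.0603,-0.0285,0.0225]], "grip": [0.015,0.015,0.015,0.015,0.015,0.015,0.015,0.015,0.015,0.015,0.015,0.015,0.015,0.015]}}

```text
time: 8.93
position: [0.4719, -0.2608, 0.1826]
tcp_rot: [0.237, 0.713, 0.598, -0.28]
contact_force: [-0.3, -0.0, -2.8]
finger_gap: 0.0204
```

```bash
python3 - <<'E'
from rows import *
s=bot.state();print(s['time'],s['position'],s['qpos'],s['contact_force'],s['finger_gap'])
T=rot(s['tcp_rot']); print('foot exp',s['position']+T.apply(FOOT),'axis',T.apply([-np.cos(np.radians(35)),0,-np.sin(np.radians(35))]))
Rt,p=pinpose(-100,12,-.0013,0,.045); print(p,*rel(Rt,p))
for n in ['side','wrist','top']:
  save(n,n+'3')
  for l in ['pin_mid','pin_handle','pin_foot','mouth']: print(n,l,[(x['point'],x['p']) for x in bot.place_of(n,l)[:1]])
a=cv2.imread('pics/side3.png');b=cv2.imread('pics/wrist3.png');cv2.imwrite('pics/c3.png',cv2.resize(np.hstack([a,b]),(800,300)))
E
```

```text
8.925 [ 0.4719 -0.2608  0.1826] [-0.13    0.0217  1.8794 -0.7717  1.3575  0.2621] [-0.2894 -0.0116 -2.7645] 0.02036664998761809
foot exp [ 0.4772 -0.2315  0.1169] axis [-0.0391 -0.2041  0.9782]
[ 0.4694 -0.2605  0.1808] [ 0.1975  0.005  -0.0745] [ 0.0011 -0.0025  0.0015]
side pin_mid [([0.4746, -0.2461, 0.1879], 0.57)]
side pin_handle []
side pin_foot [([0.4739, -0.2314, 0.1235], 0.61)]
side mouth [([0.4716, -0.2327, 0.0716], 0.65)]
wrist pin_mid [([0.47, -0.2345, 0.0494], 0.68)]
wrist pin_handle []
wrist pin_foot [([0.4752, -0.2329, 0.1183], 0.97)]
wrist mouth [([0.474, -0.2294, 0.0682], 0.61)]
top pin_mid [([0.4702, -0.2438, 0.1871], 0.84)]
top pin_handle [([0.4691, -0.2588, 0.2482], 0.93)]
top pin_foot []
top mouth []
```

View pics/c3.png

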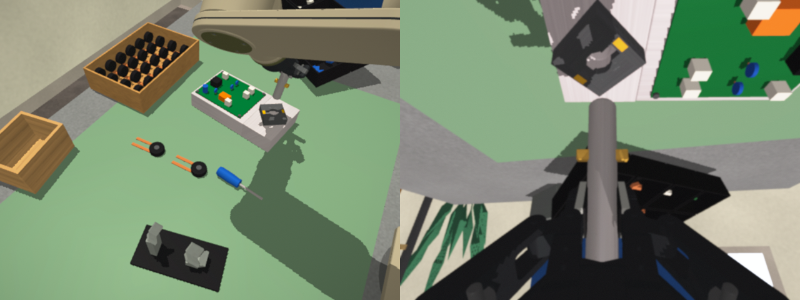

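View pics/wrist3.png

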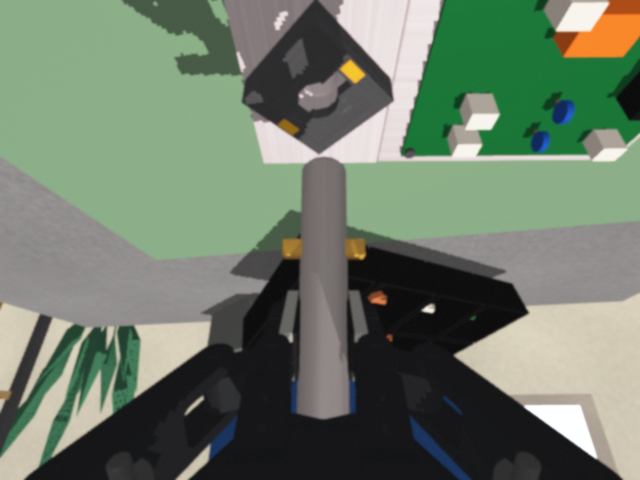

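```bash
cat > wm.py <<'E'
from rows import *
def wm(name):
    s=bot.state(); cm=bot.camera_model('wrist'); p,d=save('wrist',name)
    print(s['time'],s['position'],'F',s['contact_force'],'M',s['wrist_torque'],'gap',s['finger_gap'])
    T=rot(s['tcp_rot']);print('foot exp',s['position']+T.apply(FOOT),'tool tilt',np.degrees(np.arccos(-T.as_matrix()[2,2])))
    hsv=cv2.cvtColor(p,cv2.COLOR_RGB2HSV);H,S,V=[hsv[...,i] for i in range(3)]
    v,u=np.mgrid[:480,:640];P=deproj(cm,u,v,d)
    yel=((H>15)&(H<30)&(S>150)&(V>100)&(d>0)).astype(np.uint8)
    k,lab,st,cen=cv2.connectedComponentsWithStats(yel)
    for i in range(1,k):
        if st[i,4]>15: print('  yel',st[i,4],cen[i],P[lab==i].mean(0))
    b=(np.abs(P[...,2]-.07)<.004)&(d>0)&(V<120)&(np.linalg.norm(P[...,:2]-MOUTH[:2],axis=-1)<.06)
    if b.sum()>100:
        r=cv2.minAreaRect((P[b][:,:2]*1000).astype(np.float32)); print('boss',r)
    return p,d,P,cm
E
python3 - <<'E'
from wm import *
p,d,P,cm=wm('w4')
# pin shaft silhouettes: rows
for v in (170,185,200,215,230):
    print(v,p[v,295:352:3].mean(1).astype(int), d[v,300:350:10])
print(proj(cm,MOUTH),proj(cm,bot.state()['position']+rot(bot.state()['tcp_rot']).apply(FOOT)))
E
```

```text
9.675 [ 0.472  -0.2606  0.182 ] F [ 1.1978  0.1343 -3.1475] M [ 0.6442 -0.1144 -0.0742] gap 0.019901874848735266
foot exp [ 0.4773 -0.2313  0.1163] tool tilt 43.00818144860005
  yel 22 [631.3636  46.1818] [ 0.637  -0.233   0.0633]
  yel 59 [592.  57.] [ 0.621  -0.2363  0.0628]
  yel 306 [351.9967  71.5261] [ 0.4958 -0.2174  0.0704]
  yel 167 [288.0778 126.8563] [ 0.4531 -0.248   0.0705]
  yel 331 [291.4562 247.8338] [ 0.4625 -0.2354  0.1614]
  yel 360 [355.2639 248.3306] [ 0.4911 -0.2406  0.1616]
boss ((474.3603515625, -232.5143585205078), (63.056663513183594, 61.69120407104492), 35.61726379394531)
170 [150 152 135  97 103 107 111 114 115 117 116 113 114 112 109 106 101 139
 150] [0.3483 0.1572 0.1539 0.1544 0.1579]
185 [151 151 129  98 103 108 111 114 115 116 116 114 114 114 110 104 100 132
 151] [0.3724 0.1546 0.1529 0.1533 0.1575]
200 [151 152 121  99 104 108 112 115 114 116 116 114 115 113 109 106  98 128
 151] [0.3973 0.1531 0.15   0.1506 0.1543]
215 [ 77  77  88 101 105 109 112 114 115 116 116 115 115 114 109 104  98 123
 151] [0.425  0.1505 0.1474 0.15   0.1522]
230 [ 77  76  91 101 105 109 112 114 115 116 115 115 114 114 109 104  98  87
  77] [0.4616 0.1494 0.1457 0.1473 0.1493]
(np.float64(316.9590884436838), np.float64(100.94274594036114)) (np.float64(321.81902641107), np.float64(161.4771717767945))
```

```bash
cat > pinfit.py <<'E'
from rows import *
def pinfit(name,cm,v0,v1,u0=295,u1=352):
    d=np.load('pics/%s.npy'%name); v,u=np.mgrid[:480,:640];P=deproj(cm,u,v,d)
    s=bot.state();T=rot(s['tcp_rot']);Q=T.inv().apply((P[v0:v1,u0:u1].reshape(-1,3)-s['position']))  # tool frame
    dd=d[v0:v1,u0:u1].ravel(); Q=Q[(dd>0)&(dd<.19)]
    # cylinder fit r=11: params ang, y0, yaw, offset
    a0=np.array([-np.cos(np.radians(35)),0,-np.sin(np.radians(35))])
    def f(x):
        th,ps,y0,n0=x; a=np.array([-np.cos(th)*np.cos(ps),np.sin(ps),-np.sin(th)*np.cos(ps)])
        c=FOOT+np.array([0,y0,0])+n0*np.array([np.sin(np.radians(35)),0,-np.cos(np.radians(35))])
        w=Q-c; return np.linalg.norm(w-np.outer(w@a,a),axis=1)-.011
    r=least_squares(f,[np.radians(35),0,0,0],loss='soft_l1',f_scale=.001); x=r.x
    th,ps=x[:2];a=np.array([-np.cos(th)*np.cos(ps),np.sin(ps),-np.sin(th)*np.cos(ps)])
    c=FOOT+np.array([0,x[2],0])+x[3]*np.array([np.sin(np.radians(35)),0,-np.cos(np.radians(35))])
    sm=np.percentile((Q-c)@a,[.5,1,3])
    print('pinangle',np.degrees(x[:2]),'y0,n0',x[2:],'res',np.std(r.fun),'smin',sm, 'axis world',T.apply(a))
E
python3 - <<'E'
from pinfit import *
pinfit('w4',bot.camera_model('wrist'),158,235)
E
```

```text
pinangle [35.0276 -0.1533] y0,n0 [ 0.0011 -0.0015] res 0.00051717416979219 smin [0.0024 0.0033 0.0046] axis world [-0.0407 -0.2034  0.9783]
```

```bash
cat >> tgt.py <<'E'
FOOT=np.array([0.0666,0.0007,0.0278])-.0008*np.array([np.sin(np.radians(35)),0,-np.cos(np.radians(35))])
MOUTH=np.array([.4743,-.2325,.070])
E
python3 - <<'E'
from rows import *
s=bot.state(); print(s['position']+rot(s['tcp_rot']).apply(FOOT)-MOUTH)
w=[pinpose(-100,12,-.0013,0,z) for z in (.03,.015,.007,.003,0,-.002,-.0035,-.0035,-.0035)]
emit(w)
E
```

```text
[0.0036 0.0003 0.0461]
[[0.2, 0.0, 0.0], [0.2, 0.0, 0.0], [0.2, 0.0, 0.0], [0.2, 0.0, 0.0], [0.2, 0.0, 0.0], [0.2, 0.0, 0.0], [0.2, 0.0, 0.0], [0.2, 0.0, 0.0], [0.2, 0.0, 0.0]]
[[0.0113, -0.0034, 0.0115], [0.0215, -0.0034, 0.0225], [0.0269, -0.0034, 0.0284], [0.0297, -0.0034, 0.0313], [0.0317, -0.0035, 0.0335], [0.0331, -0.0035, 0.0349], [0.0341, -0.0035, 0.036], [0.0341, -0.0035, 0.036], [0.0341, -0.0035, 0.036]]
```

Call:
{"name": "drive_tool", "arguments": {"turn": [[0.2,0,0],[0.2,0,0],[0.2,0,0],[0.2,0,0],[0.2,0,0],[0.2,0,0]], "linear": [[0.0113,-0.0034,0.0115],[0.0215,-0.0034,0.0225],[0.0269,-0.0034,0.0284],[0.0269,-0.0034,0.0284],[0.0269,-0.0034,0.0284],[0.0269,-0.0034,0.0284]], "grip": [0.015,0.015,0.015,0.015,0.015,0.015]}}

```text
time: 10.48
position: [0.4693, -0.2598, 0.1436]
tcp_rot: [0.236, 0.713, 0.598, -0.281]
contact_force: [-0.7, 0.1, -2.8]
finger_gap: 0.0201
```

```bash
python3 - <<'E'
from wm import *
from pinfit import pinfit
p,d,P,cm=wm('w5'); pinfit('w5',cm,165,235)
s=bot.state(); print(s['time'],s['position']+rot(s['tcp_rot']).apply(FOOT)-MOUTH)
emit([pinpose(-100,12,-.0013,0,z) for z in (.007,.003,0,-.002,-.0035)])
save('side','s5'); cv2.imwrite('pics/s5c.png',cv2.resize(cv2.imread('pics/s5.png')[120:260,340:540],(800,560)))
E
```

```text
10.475 [ 0.4693 -0.2598  0.1436] F [-0.6852  0.0598 -2.7614] M [ 0.6215 -0.0642 -0.042 ] gap 0.020050040371898496
foot exp [ 0.4751 -0.2314  0.0777] tool tilt 43.012437097743664
  yel 31 [617. 111.] [ 0.625  -0.2473  0.0529]
  yel 322 [361.5807 124.9814] [ 0.4959 -0.2173  0.0704]
  yel 163 [289.9387 175.9632] [ 0.4531 -0.2477  0.0705]
  yel 312 [291.6827 248.3141] [ 0.4599 -0.2347  0.1232]
  yel 322 [354.6832 248.5404] [ 0.4882 -0.2398  0.1233]
boss ((474.2464904785156, -232.63592529296875), (63.44917297363281, 62.029762268066406), 35.82609558105469)
pinangle [36.1937 -0.0678] y0,n0 [ 0.0004 -0.0013] res 0.0026509742640457275 smin [-0.0076 -0.0062 -0.0044] axis world [-0.0349 -0.1841  0.9823]
10.525 [0.0008 0.0011 0.0076]
[[0.0, 0.0, -0.1], [0.0, 0.0, -0.1], [0.0, 0.0, -0.1], [0.0, 0.0, -0.1], [0.0, 0.0, -0.1]]
[[0.0005, -0.0005, 0.0004], [0.0032, -0.0005, 0.0033], [0.0053, -0.0005, 0.0055], [0.0067, -0.0005, 0.007], [0.0077, -0.0005, 0.0081]]
```

View pics/w5.png

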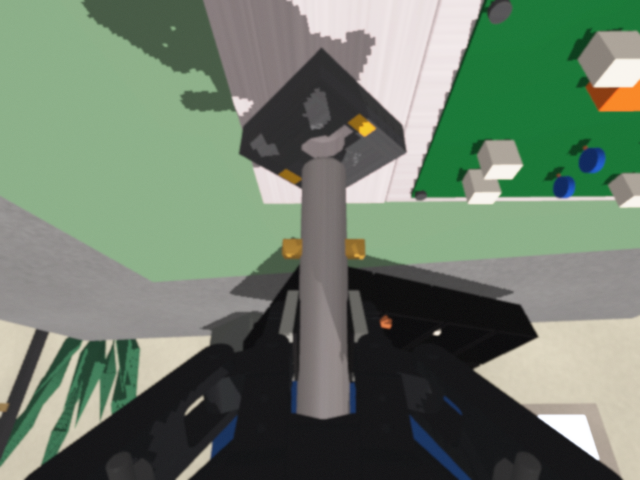

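View pics/s5c.png

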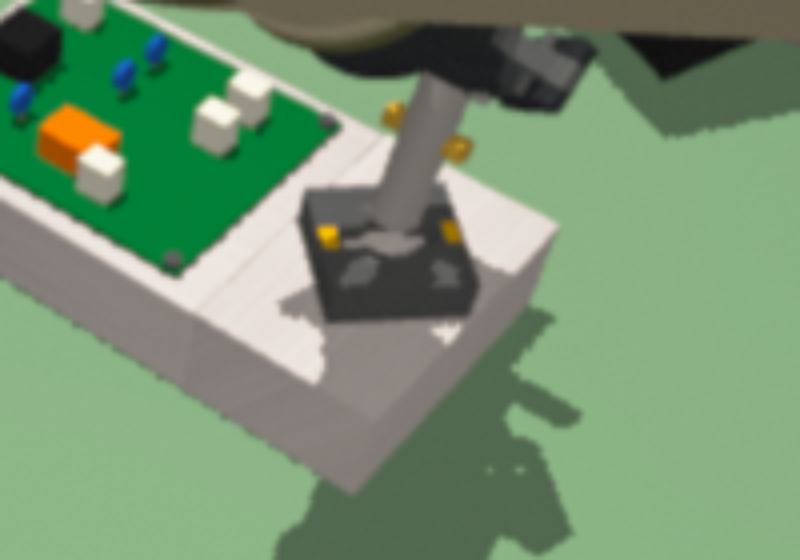

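Call:
{"name": "drive_tool", "arguments": {"turn": [[0,0,0],[0,0,0],[0,0,0],[0,0,0],[0,0,0],[0,0,0]], "linear": [[0.0025,-0.0005,0.0026],[0.0045,-0.0005,0.0047],[0.0061,-0.0005,0.0064],[0.0077,-0.0005,0.0081],[0.0077,-0.0005,0.0081],[0.0077,-0.0005,0.0081]], "grip": [0.015,0.015,0.015,0.015,0.015,0.015]}}

```text
time: 11.32
position: [0.4684, -0.2595, 0.1318]
tcp_rot: [0.235, 0.713, 0.598, -0.281]
contact_force: [0.6, 0.5, -2.7]
finger_gap: 0.0201
```

```bash
python3 - <<'E'
from wm import *
p,d,P,cm=wm('w6')
s=bot.state(); print(s['time'],s['position']+rot(s['tcp_rot']).apply(FOOT)-MOUTH)
save('side','s6'); cv2.imwrite('pics/s6c.png',cv2.resize(np.hstack([cv2.imread('pics/s6.png')[120:260,380:520],cv2.imread('pics/w6.png')[100:240,250:390]]),(800,400)))
E
```

```text
11.325 [ 0.4684 -0.2595  0.1318] F [ 0.5506  0.4596 -2.6748] M [ 0.6617 -0.1066 -0.0222] gap 0.020064092582886956
foot exp [ 0.4741 -0.2312  0.0659] tool tilt 43.01066922368404
  yel 29 [625.     129.9655] [ 0.6208 -0.2447  0.0562]
  yel 324 [365.2469 143.8765] [ 0.4959 -0.2173  0.0704]
  yel 157 [290.535 192.949] [ 0.453  -0.2475  0.0705]
  yel 305 [291.6623 248.4131] [ 0.459  -0.2345  0.1115]
  yel 313 [354.5751 248.3482] [ 0.4872 -0.2393  0.1115]
boss ((474.5245361328125, -232.3104248046875), (63.56049346923828, 62.368316650390625), 35.829864501953125)
11.375 [-0.0001  0.0013 -0.0041]
```

View pics/s6c.png

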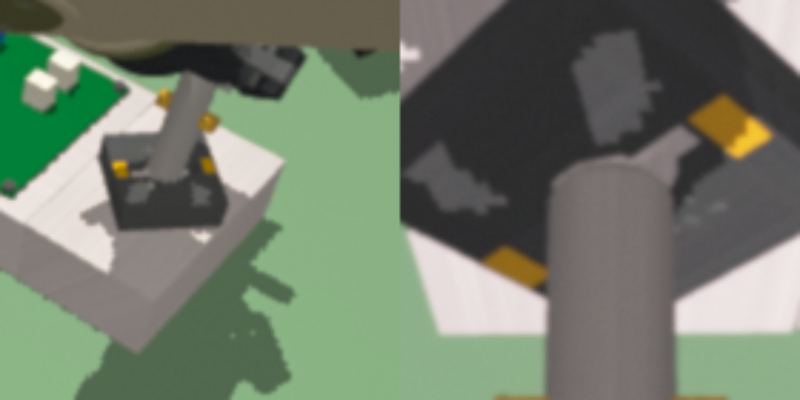

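```bash
python3 - <<'E'
from rows import *
emit([pinpose(-100,t,dh,0,z) for t,dh,z in ((12,-.0013,-.0041),(10,-.0010,-.0045),(8,-.0007,-.005),(6,-.0005,-.005),(4,-.0004,-.0055),(2,-.0002,-.006),(0,0,-.0065))])
print(full(*pinpose(-100,0,0,0,-.0065)))
E
```

```text
[[0.0, 0.0, 0.0], [0.0, -2.0, 0.0], [0.0, -4.0, 0.0], [0.0, -6.0, 0.0], [0.0, -8.0, 0.0], [0.0, -10.0, 0.0], [0.0, -12.0, 0.0]]
[[0.0001, 0.0004, 0.0001], [0.0011, 0.0004, -0.0017], [0.0024, 0.0004, -0.0034], [0.0034, 0.0004, -0.0055], [0.005, 0.0003, -0.0072], [0.0065, 0.0003, -0.0089], [0.0081, 0.0003, -0.0104]]
(array([-0.0147,  0.2058,  1.8975, -0.9649,  1.391 ,  0.5266]), np.float64(1.1416770584744636e-19))
```

Call:
{"name": "drive_tool", "arguments": {"turn": [[0,-2,0],[0,-4,0],[0,-6,0],[0,-8,0],[0,-10,0],[0,-12,0],[0,-12,0],[0,-12,0],[0,-12,0]], "linear": [[0.0011,0.0002,-0.0017],[0.0024,0.0002,-0.0034],[0.0034,0.0002,-0.0055],[0.005,0.0002,-0.0072],[0.0065,0.0002,-0.0089],[0.0081,0.0002,-0.0104],[0.0081,0.0002,-0.0104],[0.0081,0.0002,-0.0104],[0.0081,0.0002,-0.0104]], "grip": [0.015,0.015,0.015,0.015,0.015,0.015,0.015,0.015,0.015]}}

```text
time: 12.55
position: [0.4709, -0.2469, 0.1341]
tcp_rot: [0.297, 0.68, 0.57, -0.354]
contact_force: [1.0, -0.3, -2.6]
finger_gap: 0.0201
```

```bash
python3 - <<'E'
from wm import *
from pinfit import pinfit
p,d,P,cm=wm('w7'); pinfit('w7',cm,190,235)
s=bot.state(); print(s['time'],s['qpos'],s['position']+rot(s['tcp_rot']).apply(FOOT)-MOUTH)
save('side','s7'); cv2.imwrite('pics/s7c.png',cv2.resize(np.hstack([cv2.imread('pics/s7.png')[120:260,380:520],cv2.imread('pics/w7.png')[100:240,250:390]]),(800,400)))
emit([pinpose(-100,0,0,0,z) for z in (-.0065,-.012,-.02,-.03,-.038,-.041)])
E
```

```text
12.55 [ 0.4709 -0.2469  0.1341] F [ 1.0082 -0.3027 -2.5992] M [ 0.795  -0.1882 -0.0011] gap 0.02005685377413782
foot exp [ 0.4742 -0.2326  0.0636] tool tilt 54.98933141740929
  yel 25 [627.12 142.76] [ 0.6067 -0.2307  0.0682]
  yel 265 [364.9698 154.5245] [ 0.4958 -0.217   0.0704]
  yel 117 [290.2991 189.8034] [ 0.4533 -0.2472  0.0705]
  yel 334 [291.4521 247.9012] [ 0.4606 -0.2264  0.1091]
  yel 375 [355.3653 248.5013] [ 0.4893 -0.2318  0.1094]
boss ((474.4610595703125, -232.32701110839844), (63.91255187988281, 62.51416778564453), 35.91525650024414)
pinangle [36.6173  0.3487] y0,n0 [ 0.0002 -0.0015] res 0.0024832840112947833 smin [0.0058 0.0059 0.0066] axis world [0.0104 0.0267 0.9996]
12.6 [-0.0076  0.2136  1.8926 -0.9617  1.395   0.5339] [-0.0001 -0.0002 -0.0063]
[[-0.1, 0.0, -0.1], [-0.1, 0.0, -0.1], [-0.1, 0.0, -0.1], [-0.1, 0.0, -0.1], [-0.1, 0.0, -0.1], [-0.1, 0.0, -0.1]]
[[0.0003, 0.0001, -0.0001], [0.0048, 0.0001, 0.0031], [0.0113, 0.0001, 0.0077], [0.0195, 0.0001, 0.0134], [0.0261, 0.0001, 0.018], [0.0285, 0.0001, 0.0197]]
```

View pics/s7c.png

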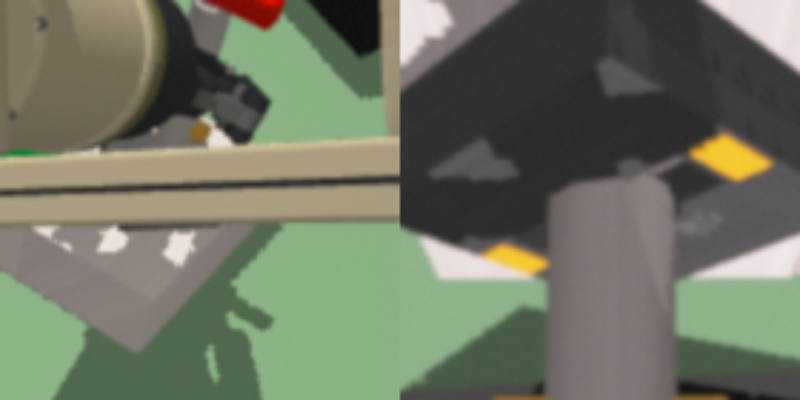

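Call:
{"name": "drive_tool", "arguments": {"turn": [[0,0,0],[0,0,0],[0,0,0],[0,0,0],[0,0,0],[0,0,0],[0,0,0],[0,0,0]], "linear": [[0.0025,0,0.0016],[0.0048,0,0.0031],[0.008,0,0.0054],[0.0113,0,0.0077],[0.0154,0,0.0105],[0.0195,0,0.0134],[0.0195,0,0.0134],[0.0195,0,0.0134]], "grip": [0.015,0.015,0.015,0.015,0.015,0.015,0.015,0.015]}}

```text
time: 13.65
position: [0.4709, -0.2466, 0.1103]
tcp_rot: [0.297, 0.68, 0.57, -0.354]
contact_force: [0.3, -0.4, -2.7]
finger_gap: 0.0198
```

```bash
python3 - <<'E'
from rows import *
s=bot.state(); print(s['time'],s['contact_force'],s['wrist_torque'],s['finger_gap'],s['position']+rot(s['tcp_rot']).apply(FOOT)-MOUTH)
emit([pinpose(-100,0,0,0,z) for z in (-.03,-.038,-.040)])
E
```

```text
13.65 [ 0.3416 -0.4362 -2.6704] [ 0.7515 -0.1559 -0.0335] 0.019821437379986893 [-0.0002  0.0002 -0.0303]
[[-0.1, 0.0, 0.0], [-0.1, 0.0, 0.0], [-0.1, 0.0, 0.0]]
[[-0.0003, 0.0002, 0.0], [0.0062, 0.0002, 0.0046], [0.0079, 0.0002, 0.0057]]
```

Smooth. Last 10 mm, until the ears meet the cap.

Call:
{"name": "drive_tool", "arguments": {"turn": [[0,0,0],[0,0,0],[0,0,0],[0,0,0],[0,0,0]], "linear": [[0.0035,0,0.0025],[0.0062,0,0.0044],[0.0075,0,0.0054],[0.0079,0,0.0057],[0.0079,0,0.0057]], "grip": [0.015,0.015,0.015,0.015,0.015]}}

```text
time: 14.28
position: [0.4709, -0.2467, 0.1005]
tcp_rot: [0.297, 0.68, 0.57, -0.354]
contact_force: [0.2, 0.0, -2.9]
finger_gap: 0.0199
```

```bash
python3 - <<'E'
from wm import *
p,d,P,cm=wm('w8')
s=bot.state(); print(s['time'],s['contact_force'],s['wrist_torque'],s['position']+rot(s['tcp_rot']).apply(FOOT)-MOUTH)
E
```

```text
14.275 [ 0.4709 -0.2467  0.1005] F [ 0.1567  0.019  -2.9464] M [ 0.7903 -0.0931 -0.01  ] gap 0.019914123034073875
foot exp [ 0.4741 -0.2324  0.03  ] tool tilt 55.008098681060446
  yel 193 [368.4197 226.7202] [ 0.496  -0.2168  0.0704]
  yel 353 [290.8215 247.83  ] [ 0.4596 -0.2281  0.0749]
  yel 351 [354.9003 248.2963] [ 0.489  -0.2313  0.0756]
boss ((474.3912353515625, -232.69544982910156), (63.94435119628906, 63.22224807739258), 35.70795822143555)
14.325 [ 0.105  -0.2808 -2.1143] [ 0.766  -0.1013 -0.0081] [-0.0002  0.0001 -0.04  ]
```

View pics/w8.png

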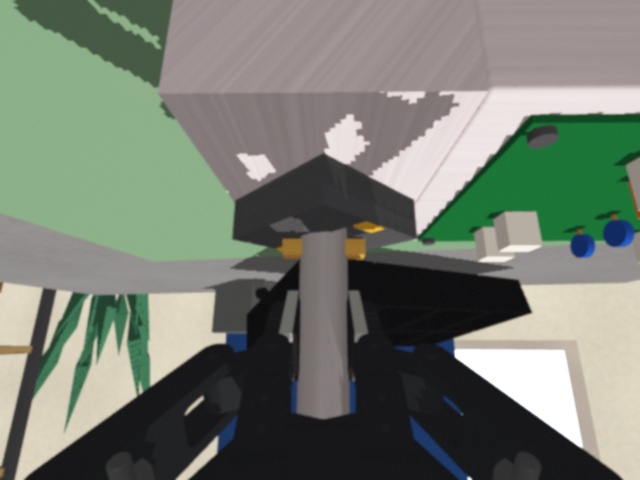

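Call:
{"name": "drive_tool", "arguments": {"turn": [[0,0,0],[0,0,0],[0,0,0],[0,0,0]], "linear": [[0.0006,0,0.0005],[0.0012,0,0.0009],[0.0012,0,0.0009],[0.0012,0,0.0009]], "grip": [0.015,0.015,0.015,0.015]}}

```text
time: 14.82
position: [0.471, -0.2468, 0.0995]
tcp_rot: [0.297, 0.68, 0.57, -0.354]
contact_force: [-1.1, 1.4, 3.5]
finger_gap: 0.0201
```

Ears touch the cap (force change ≈6 N). Release and hold.

Call:
{"name": "drive_tool", "arguments": {"turn": [[0,0,0],[0,0,0],[0,0,0],[0,0,0],[0,0,0],[0,0,0],[0,0,0]], "linear": [[0,0,0],[0,0,0],[0,0,0],[0,0,0],[0,0,0],[0,0,0],[0,0,0]], "grip": [0.03,0.05,0.085,0.085,0.085,0.085,0.085]}}

```text
time: 15.7
position: [0.4709, -0.2467, 0.099]
tcp_rot: [0.297, 0.68, 0.57, -0.354]
contact_force: [-1.0, -0.3, 0.4]
finger_gap: 0.0852
```

```bash
python3 - <<'E'
from wm import *
p,d,P,cm=wm('w9')
E
```

```text
15.7 [ 0.4709 -0.2467  0.099 ] F [-0.9822 -0.2609  0.3951] M [ 0.3793 -0.0626  0.0389] gap 0.08521156431437392
foot exp [ 0.4741 -0.2324  0.0285] tool tilt 55.0086536324793
  yel 196 [368.4949 230.2092] [ 0.4959 -0.2168  0.0704]
  yel 366 [291.2077 249.1503] [ 0.4596 -0.2288  0.0739]
  yel 351 [355.4103 250.0997] [ 0.4892 -0.2316  0.0749]
boss ((474.9036560058594, -232.75039672851562), (63.74639892578125, 63.881309509277344), 36.290008544921875)
```

View pics/w9.png

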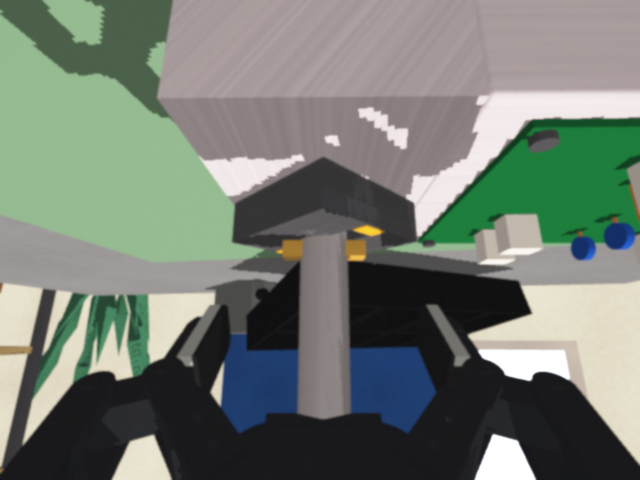

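```bash
python3 - <<'E'
from rows import *
s=bot.state();T=rot(s['tcp_rot']);p=s['position'];z=T.as_matrix()[:,2]
w=[(T,p-.04*z),(T,p-.09*z),(T,p-.14*z)]
q=p-.14*z
G=np.array([.4742,-.2324,.25])
N=9
for k in range(1,N+1):
    f=k/N; tilt=55*(1-f); h=-100-90*f
    w.append((toolR(h,tilt), q+np.array([0,0,.12])*min(1,2*f) if f<=.5 else (q+[0,0,.12])+(G-(q+[0,0,.12]))*(2*f-1)))
    
w+=[(toolR(170,0),G)]*4
for x in w: print(full(*x)[0], x[1])
emit(w)
E
```

```text
[ 0.0465  0.2502  1.8722 -0.9405  1.4235  0.5737] [ 0.4766 -0.2145  0.1219]
[ 0.1201  0.2348  1.8269 -0.9028  1.511   0.5639] [ 0.4837 -0.1741  0.1506]
[ 0.19    0.2316  1.7695 -0.8716  1.5978  0.5565] [ 0.4909 -0.1338  0.1792]
[ 0.1184  0.237   1.6478 -0.7443  1.6909  0.5448] [ 0.4909 -0.1338  0.2059]
[ 0.0433  0.2402  1.5395 -0.6252  1.7768  0.5679] [ 0.4909 -0.1338  0.2326]
[-0.0325  0.2344  1.4507 -0.5104  1.8493  0.622 ] [ 0.4909 -0.1338  0.2592]
[-0.107   0.2153  1.385  -0.3982  1.9036  0.7037] [ 0.4909 -0.1338  0.2859]
[-0.1958  0.1822  1.3762 -0.2922  1.8992  0.8009] [ 0.489  -0.1448  0.2938]
[-0.2978  0.1361  1.4216 -0.1978  1.8374  0.8961] [ 0.4853 -0.1667  0.2828]
[-0.3932  0.077   1.4863 -0.1161  1.7576  0.9918] [ 0.4816 -0.1886  0.2719]
[-0.4793  0.0071  1.5669 -0.0493  1.6622  1.0893] [ 0.4779 -0.2105  0.2609]
[-0.553  -0.0708  1.6593  0.      1.5531  1.1923] [ 0.4742 -0.2324  0.25  ]
[-0.553  -0.0708  1.6593  0.      1.5531  1.1923] [ 0.4742 -0.2324  0.25  ]
[-0.553  -0.0708  1.6593  0.      1.5531  1.1923] [ 0.4742 -0.2324  0.25  ]
[-0.553  -0.0708  1.6593  0.      1.5531  1.1923] [ 0.4742 -0.2324  0.25  ]
[-0.553  -0.0708  1.6593  0.      1.5531  1.1923] [ 0.4742 -0.2324  0.25  ]
[[0.0, 0.0, 0.0], [0.0, 0.0, 0.0], [0.0, 0.0, 0.0], [7.8, 6.1, 6.1], [15.0, 12.1, 13.1], [21.6, 17.9, 20.9], [27.3, 23.5, 29.5], [32.3, 28.6, 38.8], [36.4, 33.2, 48.8], [39.5, 37.2, 59.5], [41.7, 40.5, 70.7], [42.9, 42.9, 82.3], [42.9, 42.9, 82.3], [42.9, 42.9, 82.3], [42.9, 42.9, 82.3], [42.9, 42.9, 82.3]]
[[0.0, 0.0, -0.04], [0.0, 0.0, -0.09], [0.0, 0.0, -0.14], [-0.0218, 0.0, -0.1553], [-0.0437, 0.0, -0.1706], [-0.0655, 0.0, -0.1859], [-0.0874, 0.0, -0.2012], [-0.1002, 0.0001, -0.1966], [-0.104, 0.0003, -0.1721], [-0.1078, 0.0004, -0.1476], [-0.1115, 0.0006, -0.1231], [-0.1153, 0.0008, -0.0987], [-0.1153, 0.0008, -0.0987], [-0.1153, 0.0008, -0.0987], [-0.1153, 0.0008, -0.0987], [-0.1153, 0.0008, -0.0987]]
```

Call:
{"name": "drive_tool", "arguments": {"turn": [[0.0,0.0,0.0],[0.0,0.0,0.0],[0.0,0.0,0.0],[0,0,0],[7.8,6.1,6.1],[15.0,12.1,13.1],[21.6,17.9,20.9],[27.3,23.5,29.5],[32.3,28.6,38.8],[36.4,33.2,48.8],[39.5,37.2,59.5],[41.7,40.5,70.7],[42.9,42.9,82.3],[42.9,42.9,82.3],[42.9,42.9,82.3],[42.9,42.9,82.3],[42.9,42.9,82.3]], "linear": [[0.0,0.0,-0.03],[0.0,0.0,-0.06],[0.0,0.0,-0.1],[0,0,-0.14],[-0.0218,0.0,-0.1553],[-0.0437,0.0,-0.1706],[-0.0655,0.0,-0.1859],[-0.0874,0.0,-0.2012],[-0.1002,0.0001,-0.1966],[-0.104,0.0003,-0.1721],[-0.1078,0.0004,-0.1476],[-0.1115,0.0006,-0.1231],[-0.1153,0.0008,-0.0987],[-0.1153,0.0008,-0.0987],[-0.1153,0.0008,-0.0987],[-0.1153,0.0008,-0.0987],[-0.1153,0.0008,-0.0987]], "grip": [0.085,0.085,0.085,0.085,0.085,0.085,0.085,0.085,0.085,0.085,0.085,0.085,0.085,0.085,0.085,0.085,0.085]}}

```text
time: 17.88
position: [0.4747, -0.2319, 0.25]
tcp_rot: [-0.0, 0.996, -0.086, -0.001]
contact_force: [-0.1, -0.7, 0.0]
finger_gap: 0.0848
```

```bash
cat > hm.py <<'E'
from wm import *
def hm(name):
    s=bot.state(); cm=bot.camera_model('wrist'); p,d=save('wrist',name)
    print(s['time'],s['position'],s['qpos'],'F',s['contact_force'],s['finger_gap']); print(rot(s['tcp_rot']).as_matrix())
    hsv=cv2.cvtColor(p,cv2.COLOR_RGB2HSV);H,S,V=[hsv[...,i] for i in range(3)]
    v,u=np.mgrid[:480,:640];P=deproj(cm,u,v,d)
    m=((H<6)|(H>174))&(S>170)&(V>70)&(d>0)&(np.linalg.norm(P[...,:2]-MOUTH[:2],axis=-1)<.06)
    Q=P[m]; zt=np.median(Q[:,2]); Q=Q[abs(Q[:,2]-zt)<.004]; r=cv2.minAreaRect((Q[:,:2]*1000).astype(np.float32)); w,vv=np.linalg.eigh(np.cov(Q[:,:2].T))
    print('handle',len(Q),'z',zt,Q.mean(0),r,'ang',np.degrees(np.arctan2(vv[1,1],vv[0,1])))
E
python3 - <<'E'
from hm import *
hm('w10')
E
```

```text
17.875 [ 0.4747 -0.2319  0.25  ] [-0.5511 -0.0697  1.6585 -0.0006  1.5546  1.1912] F [-0.1122 -0.7041  0.0449] 0.0847967631498749
[[ 0.9853 -0.1706 -0.0018]
 [-0.1706 -0.9853  0.0004]
 [-0.0019 -0.0001 -1.    ]]
handle 1693 z 0.17557836549333222 [ 0.4765 -0.2332  0.1755] ((474.7847595214844, -233.21939086914062), (13.148433685302734, 68.79634857177734), 79.76615142822266) ang 170.00531162588806
```

View pics/w10.png

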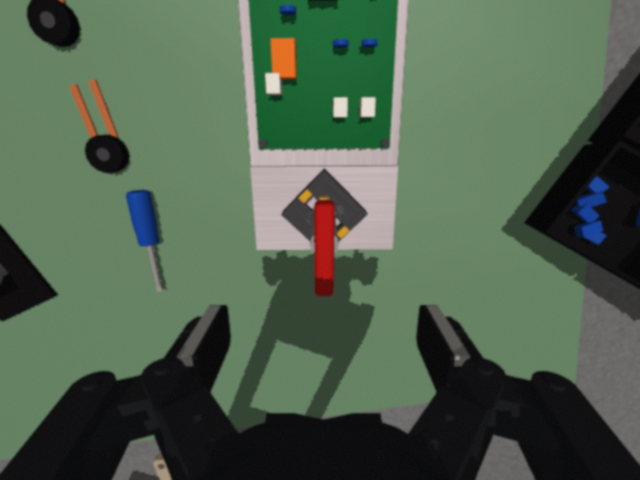

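Call:
{"name": "drive_tool", "arguments": {"turn": [[0,0,0],[0,0,0],[0,0,0],[0,0,0],[0,0,0],[0,0,0],[0,0,0],[0,0,0],[0,0,0],[0,0,0],[0,0,0]], "linear": [[0,0.0006,0.03],[0,0.0006,0.07],[0,0.0006,0.095],[0,0.0006,0.104],[0,0.0006,0.104],[0,0.0006,0.104],[0,0.0006,0.104],[0,0.0006,0.104],[0,0.0006,0.104],[0,0.0006,0.104],[0,0.0006,0.104]], "grip": [0.085,0.085,0.085,0.085,0.06,0.04,0.03,0.02,0.008,0.008,0.008], "grip_force": 60}}

```text
time: 19.3
position: [0.4747, -0.2333, 0.1474]
tcp_rot: [0.0, 0.996, -0.087, 0.001]
contact_force: [-1.1, -0.2, 6.0]
finger_gap: 0.0187
```

```bash
python3 - <<'E'
from hm import *
s=bot.state();print(s['time'],s['position'],s['contact_force'],s['wrist_torque'],s['finger_gap'])
print(np.degrees(np.arctan2(rot(s['tcp_rot']).as_matrix()[1,1],rot(s['tcp_rot']).as_matrix()[0,1])))
E
```

```text
19.3 [ 0.4747 -0.2333  0.1474] [-1.0514 -0.2138  5.9519] [0.1423 0.0909 0.0273] 0.01867755323608725
-99.98986748361416
```

Call:
{"name": "drive_tool", "arguments": {"turn": [[0,0,0],[0,0,0],[0,0,0]], "linear": [[0,0,0],[0,0,0],[0,0,0]], "grip": [0.008,0.008,0.008]}}

```text
time: 19.68
position: [0.4747, -0.2333, 0.1474]
tcp_rot: [0.0, 0.996, -0.087, 0.001]
contact_force: [-0.6, 0.6, 5.8]
finger_gap: 0.019
```

Call:
{"name": "drive_tool", "arguments": {"turn": [[0,0,0],[0,0,0],[0,0,0],[0,0,0],[0,0,0],[0,0,0],[0,0,0],[0,0,0],[0,0,0]], "linear": [[0,0,0],[0,0,0],[0,0,-0.006],[0,0,-0.0125],[0,0,-0.0125],[0,0,-0.0125],[0,0,-0.0125],[0,0,-0.0125],[0,0,-0.0125]], "grip": [0.03,0.035,0.035,0.035,0.02,0.008,0.008,0.008,0.008]}}

```text
time: 20.8
position: [0.4745, -0.2331, 0.1593]
tcp_rot: [0.0, 0.996, -0.087, 0.0]
contact_force: [-0.8, 0.0, 5.3]
finger_gap: 0.0125
```

```bash
python3 - <<'E'
from hm import *
s=bot.state();print(s['time'],s['position'],s['contact_force'],s['wrist_torque'],s['finger_gap'])
hm('w11')
E
```

```text
20.8 [ 0.4745 -0.2331  0.1593] [-0.8277  0.0182  5.2785] [0.2127 0.0718 0.032 ] 0.012542742803750583
20.8 [ 0.4745 -0.2331  0.1593] [-0.5537 -0.0174  1.7745  0.0001  1.3841  1.1914] F [-0.8277  0.0182  5.2785] 0.012542742803750583
[[ 0.9848 -0.1734  0.0004]
 [-0.1734 -0.9848 -0.0001]
 [ 0.0004  0.     -1.    ]]
handle 3937 z 0.17552892562934377 [ 0.4786 -0.2342  0.1755] ((475.0037841796875, -233.5959930419922), (14.095550537109375, 69.0059814453125), 80.5063705444336) ang 170.00725289838908
```

View pics/w11.png

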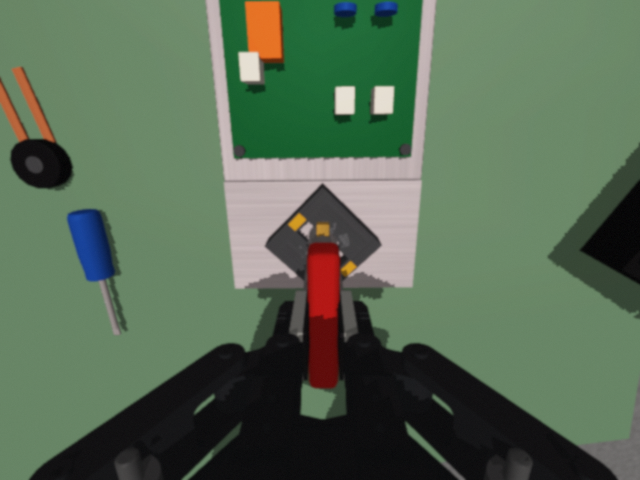

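Call:
{"name": "drive_tool", "arguments": {"turn": [[0,0,0],[0,0,-8],[0,0,-16],[0,0,-24],[0,0,-32],[0,0,-39],[0,0,-44],[0,0,-45.6],[0,0,-45.6],[0,0,-45.6]], "linear": [[0,0,-0.001],[0,0,-0.001],[0,0,-0.001],[0,0,-0.001],[0,0,-0.001],[0,0,-0.001],[0,0,-0.001],[0,0,-0.001],[0,0,-0.001],[0,0,-0.001]], "grip": [0.008,0.008,0.008,0.008,0.008,0.008,0.008,0.008,0.008,0.008]}}

```text
time: 22.1
position: [0.4738, -0.2328, 0.1592]
tcp_rot: [-0.001, 0.952, 0.305, -0.0]
contact_force: [0.8, 0.2, -3.4]
finger_gap: 0.0125
```

```bash
python3 - <<'E'
from hm import *
s=bot.state();print(s['time'],s['position'],s['contact_force'],s['wrist_torque'],s['finger_gap'])
hm('w12')
E
```

```text
22.1 [ 0.4738 -0.2328  0.1592] [ 0.8405  0.1807 -3.4172] [ 0.0138 -0.2318 -0.0484] 0.012526537132525118
22.1 [ 0.4738 -0.2328  0.1592] [-0.5538 -0.0173  1.7746 -0.0001  1.3857  0.3967] F [ 0.8405  0.1807 -3.4172] 0.012526537132525118
[[ 0.8137  0.5813 -0.0013]
 [ 0.5813 -0.8137  0.0007]
 [-0.0006 -0.0013 -1.    ]]
handle 3941 z 0.17538013616592946 [ 0.4776 -0.231   0.1753] ((474.477294921875, -232.974609375), (68.21591186523438, 14.086588859558105), 34.9547119140625) ang -144.52267144341218
```

View pics/w12.png

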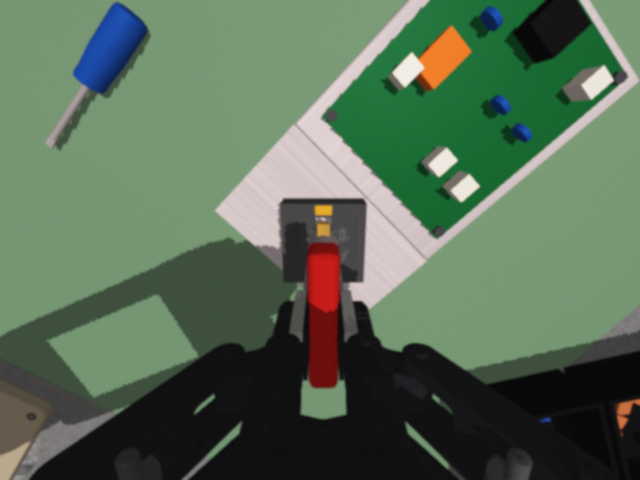

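Call:
{"name": "drive_tool", "arguments": {"turn": [[0,0,0],[0,0,0],[0,0,0],[0,0,0],[0,0,0]], "linear": [[0,0,0.002],[0,0,0.004],[0,0,0.006],[0,0,0.008],[0,0,0.008]], "grip": [0.008,0.008,0.008,0.008,0.008]}}

```text
time: 22.78
position: [0.4739, -0.2328, 0.1512]
tcp_rot: [-0.0, 0.952, 0.306, -0.0]
contact_force: [0.7, 0.6, -3.2]
finger_gap: 0.0127
```

Ears are in the slots with no resistance. Continue.

Call:
{"name": "drive_tool", "arguments": {"turn": [[0,0,0],[0,0,0],[0,0,0],[0,0,0],[0,0,0],[0,0,0]], "linear": [[0,0,0.003],[0,0,0.006],[0,0,0.009],[0,0,0.0115],[0,0,0.0125],[0,0,0.0125]], "grip": [0.008,0.008,0.008,0.008,0.008,0.008]}}

```text
time: 23.52
position: [0.4741, -0.233, 0.1393]
tcp_rot: [-0.0, 0.952, 0.306, -0.0]
contact_force: [-1.1, 0.9, 1.0]
finger_gap: 0.0126
```

Call:
{"name": "drive_tool", "arguments": {"turn": [[0,0,0],[0,0,0],[0,0,0]], "linear": [[0,0,0.0007],[0,0,0.001],[0,0,0.001]], "grip": [0.008,0.008,0.008]}}

```text
time: 23.9
position: [0.4744, -0.2332, 0.1393]
tcp_rot: [0.0, 0.952, 0.306, 0.0]
contact_force: [-2.2, 1.9, 7.4]
finger_gap: 0.0127
```

Call:
{"name": "drive_tool", "arguments": {"turn": [[0,0,-6],[0,0,-15],[0,0,-24],[0,0,-33],[0,0,-42],[0,0,-51],[0,0,-60],[0,0,-69],[0,0,-78],[0,0,-86],[0,0,-90],[0,0,-90],[0,0,-90]], "linear": [[0,0,-0.0008],[0,0,-0.0008],[0,0,-0.0008],[0,0,-0.0008],[0,0,-0.0008],[0,0,-0.0008],[0,0,-0.0008],[0,0,-0.0008],[0,0,-0.0008],[0,0,-0.0008],[0,0,-0.0008],[0,0,-0.0008],[0,0,-0.0008]], "grip": [0.008,0.008,0.008,0.008,0.008,0.008,0.008,0.008,0.008,0.008,0.008,0.008,0.008]}}

```text
time: 25.52
position: [0.4739, -0.2329, 0.1394]
tcp_rot: [-0.0, 0.457, 0.889, -0.0]
contact_force: [-4.3, 1.6, 5.6]
finger_gap: 0.0127
```

```bash
python3 - <<'E'
from hm import *
s=bot.state();print(s['time'],s['position'],s['contact_force'],s['wrist_torque'],s['finger_gap'])
hm('w13')
E
```

```text
25.525 [ 0.4739 -0.2329  0.1394] [-4.3471  1.5856  5.6321] [0.4887 0.7961 0.0067] 0.012703885264071242
25.525 [ 0.4739 -0.2329  0.1394] [-0.5537  0.0001  1.7947 -0.0001  1.3477 -1.1742] F [-4.3471  1.5856  5.6321] 0.012703885264071242
[[-0.5815  0.8136 -0.0009]
 [ 0.8136  0.5815  0.0004]
 [ 0.0008 -0.0005 -1.    ]]
handle 3936 z 0.1556363347393136 [ 0.4723 -0.2302  0.1556] ((474.4241027832031, -232.8920440673828), (13.894211769104004, 68.65840911865234), 35.547367095947266) ang 125.66344533347392
```

View pics/w13.png

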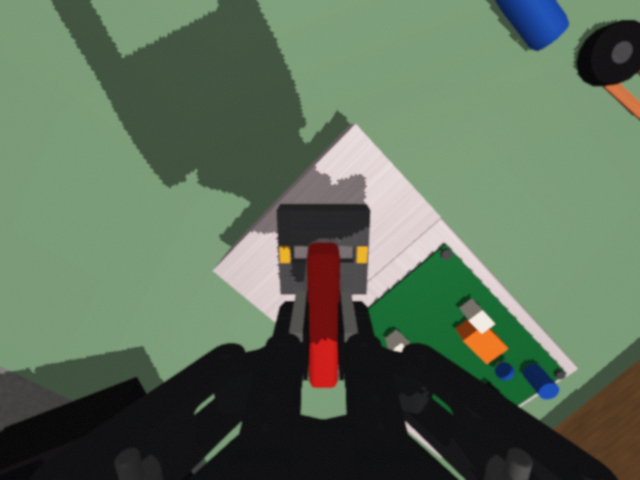

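Call:
{"name": "drive_tool", "arguments": {"turn": [[0,0,0],[0,0,0],[0,0,0],[0,0,0],[0,0,0],[0,0,0],[0,0,0],[0,0,0],[0,0,0],[0,0,0],[0,0,0],[0,0,0]], "linear": [[0,0,0],[0,0,0],[0,0,0],[0,0,0],[0,0,0],[0,0,-0.01],[0,0,-0.03],[0,0,-0.07],[0,0,-0.11],[0,0,-0.14],[0,0,-0.14],[0,0,-0.14]], "grip": [0.025,0.04,0.06,0.07,0.07,0.07,0.07,0.07,0.07,0.07,0.07,0.07]}}

```text
time: 27.08
position: [0.474, -0.2329, 0.2785]
tcp_rot: [-0.001, 0.457, 0.889, 0.0]
contact_force: [-0.1, -0.4, -0.3]
finger_gap: 0.0697
```

```bash
python3 - <<'E'
from hm import *
hm('w14')
for l in ['pin_handle','mouth','coil0_mid','coil1_mid','driver_grip']: print(l,[(np.round(x['point'],4),x['p']) for x in bot.place_of('wrist',l)[:1]])
print(bot.state()['contact_force'])
E
```

```text
27.075 [ 0.474  -0.2329  0.2785] [-0.5537 -0.0791  1.6159 -0.      1.6059 -1.1753] F [-0.1213 -0.356  -0.2811] 0.06968423778710128
[[-0.5823  0.813  -0.001 ]
 [ 0.813   0.5823  0.0006]
 [ 0.001  -0.0005 -1.    ]]
handle 1143 z 0.15562030000450278 [ 0.4722 -0.2311  0.1556] ((473.7202453613281, -233.20899963378906), (12.638406753540039, 68.05277252197266), 35.98872375488281) ang 125.72324805413956
pin_handle [(array([ 0.469 , -0.2341,  0.1472]), 0.67)]
mouth [(array([ 0.4688, -0.2316,  0.0675]), 0.74)]
coil0_mid [(array([0.6987, 0.0019, 0.0064]), 0.78)]
coil1_mid [(array([ 0.5697, -0.0046,  0.011 ]), 0.63)]
driver_grip [(array([ 0.4789, -0.0146,  0.0162]), 0.69)]
[-0.5546 -0.1693 -0.6631]
```

View pics/w14.png

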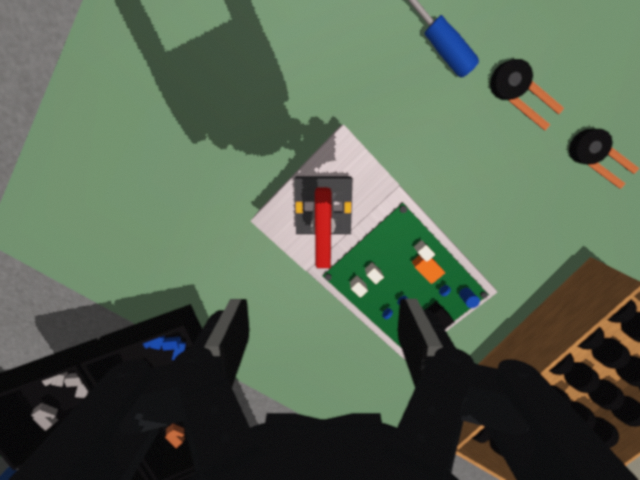

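The handle lies across the slots at 125.7° (the slots are at 35.5°). Its top is at 0.1556 m against 0.156 m expected when fully seated. Nothing is touching the robot and the bystanders have not moved.

```bash
python3 - <<'E'
from station import bot
print(bot.hand_in(), bot.state()['time'])
E
```

```text
the job is handed in; nothing more can be done
the job is handed in; nothing more can be done
```

The pin is locked in the boss with its handle across the slots. I let go of it and handed the job in at about 27 s of the 61 s allowed.

**What I did**
- **First part:** I took the pin from the rack by its shaft and started it into the bore tilted 12°, foot about 4 mm in. I then straightened it and slid it down until the ears touched the cap, and let go; it stood upright.
- **Second part:** I took it again by the red handle, turned it 45.6° to bring the ears over the slots, and pushed it down until it seated. I gave it a quarter turn, let go and lifted clear.

**Last checks**
- **Lock:** the handle is at 125.7° and the slots at 35.5°, so about 90° across.
- **Depth:** the handle top measured 155.6 mm against 156 mm expected when fully down.
- **Contact:** the robot is touching nothing. The highest contact force I read at the end of a move was about 7 N.
- **Coils and screwdriver:** both coils and the screwdriver are where they were, within the networks' few mm of scatter.

**What did not go as planned**
- My first grip on the handle was too low and closed on the shaft below it, so I opened, raised 12.5 mm and gripped again.
- My first approach direction to the bore would have passed a joint limit, so I swung the tool round to another side before inserting.
- The network's last handle and mouth positions were about 5 mm off the other measurements, so I went by the depth image instead.

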